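Set up the cook's tablet on its folding stand

ROBOT

A 6-joint arm with a two-finger parallel gripper is mounted at the origin on the work surface. World frame = base frame: x ahead of the robot, y to its left, z up, the work surface at z = 0. Lengths are in m, angles in rad, forces in N, time in s.
With the tool pointing down it reaches from about 0.35 to 0.95 m from the base axis. Payload 17.4 kg.
Tool frame: the origin (TCP) lies midway between the tips of the shut fingers; the grasp point (between the pads) lies 19 mm behind it; z points along the fingers, y is the line along which they close (so a half turn about z gives the same grasp; the last joint's range is limited). The gripper opens to 93 mm and grips with 3 to 60 N. Pads are 15 mm wide; open, the fingers measure 128 mm over their backs; the gripper's body (75 mm by 188 mm) begins 65 mm behind the grasp point.
Start: joints at [-1.172, 0.116, 1.442, -0, 1.584, -0.038], TCP at [0.286, -0.612, 0.188] pointing down, gripper open.
Joint ranges: [-2.83, 2.83], [-0.83, 2.19], [0.07, 2.5], [-1.14, 4.28], [0.01, 3], [-2.97, 2.97]. Speed limits (rad/s): [1.89, 1.89, 2.22, 3.14, 3.14, 3.14].

INTERFACE

Orientations are given as a 3x3 rotation matrix whose columns are the frame's x, y, z axes.
In Python, from bench import robot, claw, eyes, finder gives the robot as it stands. Calls block until the motion is done:
- robot.move_ptp(position, orientation): joint-space move of the TCP to a pose.
- robot.move_l(position, rotation=None, vel=0.15): straight line of the TCP; rotation=None keeps the orientation; vel is the mean speed in m/s.
- robot.move_joints(angles): joint-space move.
- claw.command_gripper(opening, squeeze=None): opening from 0.0 (shut) to 1.0 (fully open); squeeze is the grip in N (None keeps the last); returns when the fingers have stopped.
- robot.pause(seconds).
- robot.inverse_kinematics(position, orientation): joint angles nearest the present ones, or None.
- robot.sense(): the state.
- eyes.capture(name): name is "scene" or "top" or "wrist"; returns the picture (420x560x3 uint8, red, green, blue); there is no depth.
- eyes.calibration(name): a dict with "fov_y" (degrees; the focal length in pixels is half the picture's height over the tangent of half this angle, whatever the lens; pixels are square), "cx", "cy" (the principal point, pixels), "k1" (the pictures are not rectified: a ray, as slopes to the right and down, at radius r is drawn at 1 + k1 r^2 times it, then the intrinsics apply), "R" (3x3) and "t" (3): a world point X has camera coordinates R X + t; the wrist camera has in their place "T_tool_cam" (4x4, takes a point from camera to tool coordinates, whose origin is the TCP and whose axes are the flange's). Camera axes: x right, y down, z forward; pixel columns grow to the right and rows downward; lengths in m; the calibration is good to about 2 mm. A picture is of the moment at which its call begins: read the wrist's pose just before it. calibration takes no time and is no camera call.
A pose or a line that the arm cannot do raises robot.IKError and nothing moves.
- robot.hand_in(): hands the job in; it is judged then, once.
Trained networks look in the newest picture that a camera, given by its name, has taken for a name from the list of things; names that differ only in an ending like _2 or _b are one class to them, and where a whole thing is asked for, a point or a joint stands for the part that bears it (a point fixed in the world has none). Each returns a list of dicts, best first, with "conf" (0 to 1); they miss things now and then, are a little off and sometimes report something else, mostly with a low value. They report only what shows in the picture. A call takes as long as a camera call.
- finder.search_frame(camera, query): "at" ([x, y, z] in m, in world coordinates, good to about 4 mm: the middle of the surface that is visible of it).
The state is a dict: "time": time; "joint_pos": joint angles; "joint_vel": joint speeds; "joint_efforts": joint torques, N m; "ee_pos": TCP position; "eef_rot": TCP orientation; "force": force on the tool from outside, world axes, zero at the start; "moment": the same for the moment, N m; "width": opening from 0.0 (shut) to 1.0 (fully open); "grasp_force": force on a finger pad.
Only numpy, scipy, OpenCV 4.12 (cv2) and the standard library are available. Lean on these libraries where they do the work, as an engineer would, in place of code of your own. Each camera call takes 0.05 s, during which the arm holds its last target. There are 200 camera calls.

TASK

Set up the recipe tablet on the tasting counter: first push the folded prop of the aluminium stand up and over backwards until it comes to its stop. Then draw the tablet in the navy-blue case straight up out of its slot in the charging rack and lay it gently on the stand: centred and square, screen to the stand's front, lower edge just behind the two orange lips and back leaning on the prop. Leave the prop fully open, let go of the tablet without letting it fall, and do not disturb the other two tablets or the food, jars and bottle around.

Things in the scene. Friction and masses are not known exactly. Their poses are not given: they have to be found in the camera images.
- stand_hinge (a point): Folding tablet stand, aluminium, fixed. Point: middle of the prop's hinge axis, 14 mm above the counter; x to the stand's rear, y along the axis, z up; its front is -x. Two side rails 32 mm wide run from x = -95 to 85 mm, centre lines at y = -56 and 56 mm, flat tops 12 mm above the counter; between them the base is open in front of the hinge and plated (12 mm high) from 12 mm behind it.
- prop (a joint): Prop, a grey metal tongue with orange free end, 80 mm long from the hinge axis, 62 mm wide, 5 mm thick (axis in its mid-plane). Angle in rad: 0 folded flat, pointing to the stand's front; grows as the free end swings up and over to the rear; 1.57 upright, 1.75 at its stop. A friction hinge (about 2 N at the free end) holds it where left; starts ajar at 0.4 to 0.9.
- stand_lip (a point): Point midway between the stand's two orange lips, level with their rear faces (26 mm in front of the hinge) and with the rail tops; axes as at the hinge. One lip stands on each rail: 26 mm wide, 5 mm thick, 16 mm high. A tablet at rest has its lower edge on the rails just behind the lips, leans back on the free end of the open prop by about 17 degrees.
- rack (a point): Black charging rack, fixed, 176 x 180 mm; origin in its middle at counter height, z up. Three upright slots along y, 52 mm apart along x; a tablet stands in each on its long edge, on a floor 12 mm above the counter. A slot is two grey plates 3 mm thick, 14 mm apart, 150 mm long, reaching 67 mm above the counter.
- tablet_blue_mid (a point): Tablet to set up: navy-blue case, 10 mm thick (x), 215 mm long (y), 140 mm high (z), about 0.4 kg. This is its centre, 70 mm above its lower long edge; z points to its upper edge, -x out of the dark screen, +x out of its back. It starts upright in any of the three slots, screen roughly to the robot, in line with the rack.
- tablet_green_mid (a point): Tablet in a green case, same size and axes, in another slot: stays there.
- tablet_white_mid (a point): Tablet in a white case, same size and axes, in another slot: stays there.
- oil_bottle: Green glass oil bottle, 64 mm wide, 280 mm tall, upright; origin under its middle.
- pepper_mill: Dark wooden pepper mill, 54 mm wide, 160 mm tall; origin under its middle.
- honey_jar: Amber honey jar with a brass lid, 68 mm wide, 95 mm tall; origin under its middle.
- bowl_chutney: Small glass bowl of chutney, 82 mm wide, 50 mm tall; origin under its middle.
- bowl_nuts: Small glass bowl of nuts, 82 mm wide, 50 mm tall; origin under its middle.
- cheese_wedge: Block of cheese, 105 x 60 x 58 mm, on a wooden board 190 x 130 x 14 mm; origin under its middle.

How it is judged:
On the way, in this order (a step that is already met when the one before it is completed fails the run):
1. the prop is pushed to its stop (within 0.06 rad) while the blue tablet is still in its slot (value of joint prop above 1.69 rad and distance of tablet_blue_mid from where it was at the start of the episode below 0.03 m), for 0.2 s.
2. the blue tablet is drawn up out of its slot (its centre more than 145 mm above the counter), upright within 0.6 rad (height (world z) of tablet_blue_mid above 0.145 m and angle between tablet_blue_mid's own z axis and vertical below 0.6 rad), for 0.1 s.
At the end, for the whole second after the job is handed in: Prop within 0.07 rad of its stop; blue tablet at rest and let go on the stand: within 30 mm of its middle, square within 0.12 rad, leaning back 0.12 to 0.45 rad, screen to the front, lower edge on the rails behind the lips (centre 12-50 mm behind and 55-80 mm above the lip point) (value of joint prop above 1.68 rad and velocity of joint prop below 0.05 rad/s and y of tablet_blue_mid in the frame of stand_lip between -0.03 and 0.03 m and x of tablet_blue_mid in the frame of stand_lip between 0.012 and 0.05 m and z of tablet_blue_mid in the frame of stand_lip between 0.055 and 0.08 m and angle between tablet_blue_mid's own z axis and vertical between 0.12 and 0.45 rad and angle between tablet_blue_mid's own x axis and vertical above 1.65 rad and angle between the y axis of tablet_blue_mid and the y axis of stand_lip, either way round below 0.12 rad and linear speed of tablet_blue below 0.02 m/s and angular speed of tablet_blue below 0.1 rad/s); the robot touches nothing.
It fails at once if another tablet is shifted by more than 25 mm or drawn from its slot (distance of any of tablet_green_mid, tablet_white_mid from where it was at the start of the episode above 0.025 m).
It fails at once if something else on the counter is shifted by more than 30 mm or tipped by more than 0.35 rad (distance of any of oil_bottle, pepper_mill, honey_jar, bowl_chutney, bowl_nuts, cheese_wedge from where it was at the start of the episode above 0.03 m or angle between any of oil_bottle, pepper_mill, honey_jar, bowl_chutney, bowl_nuts, cheese_wedge's own z axis and vertical above 0.35 rad).
It fails at once if the blue tablet is let fall: it moves faster than 0.3 m/s while no finger touches it (contact force between the fingers and tablet_blue below 0.05 N and linear speed of tablet_blue above 0.3 m/s).
It also fails if it takes over 72 s, if anything falls off the work surface, if the arm or the gripper's body presses on something with over 40 N, if the wrist force passes 120 N, or if a joint passes its speed limit or range.

## Working session

There is one attempt and no reset: what is moved stays moved. The work goes in short steps, each a Python script; the robot and the scene stay as the last script left them, time stands still between calls to the robot, and variables do not carry over. Pictures are saved under pics/ and viewed, at most 16 in all, crops included, and the job is handed in when it is done.

```bash
ls; mkdir -p pics
python3 - <<'E'
from bench import robot, claw, eyes, finder
import cv2
for c in ("scene","top"):
    im=eyes.capture(c); cv2.imwrite(f"pics/{c}0.png",im[:,:,::-1])
    k=eyes.calibration(c); print(c,k)
    for q in ["prop","tablet_blue_mid","tablet_green_mid","tablet_white_mid","oil_bottle","pepper_mill","honey_jar","bowl_chutney","bowl_nuts","cheese_wedge"]:
        print(q,[(round(d["conf"],2),[round(float(v),3) for v in d["at"]]) for d in finder.search_frame(c,q)[:2]])
print(robot.sense()["time"])
E
```

```text
pics
scene {'fov_y': 54.21473007066992, 'cx': 282.6818813255538, 'cy': 215.90625535189955, 'k1': -0.038936116556039374, 'R': array([[ 0.81408193,  0.58069281, -0.00815304],
       [ 0.47667405, -0.67614415, -0.56179261],
       [-0.33174156,  0.45345887, -0.82723793]]), 't': array([-0.46780007, -0.21254317,  1.3699335 ])}
prop [(0.56, [0.553, -0.264, 0.042])]
tablet_blue_mid [(0.98, [0.599, 0.214, 0.11])]
tablet_green_mid [(0.79, [0.545, 0.21, 0.112])]
tablet_white_mid [(0.95, [0.489, 0.222, 0.117]), (0.48, [0.645, 0.475, 0.07])]
oil_bottle [(0.75, [0.674, -0.046, 0.166])]
pepper_mill [(0.65, [0.78, -0.027, 0.105]), (0.38, [0.479, 0.438, 0.081])]
honey_jar [(0.65, [0.481, 0.441, 0.081])]
bowl_chutney [(0.62, [0.418, -0.482, 0.025])]
bowl_nuts [(0.82, [0.402, 0.018, 0.034]), (0.69, [0.552, -0.265, 0.04])]
cheese_wedge []
top {'fov_y': 48.38632530409804, 'cx': 281.2158801580509, 'cy': 213.25724766987554, 'k1': 0.007870540372025824, 'R': array([[-0.00566181, -0.99993228, -0.01016783],
       [-0.98327681,  0.00741783, -0.18196621],
       [ 0.18202931,  0.00896753, -0.98325221]]), 't': array([0.01358044, 0.58056774, 1.5094308 ])}
prop [(0.63, [0.546, -0.265, 0.04])]
tablet_blue_mid [(0.76, [0.593, 0.233, 0.131]), (0.6, [0.629, 0.477, 0.072])]
tablet_green_mid [(0.83, [0.538, 0.232, 0.132])]
tablet_white_mid [(0.98, [0.485, 0.237, 0.143])]
oil_bottle [(0.85, [0.649, -0.029, 0.178]), (0.69, [0.487, 0.24, 0.141])]
pepper_mill [(0.73, [0.757, -0.011, 0.106])]
honey_jar [(0.87, [0.457, 0.446, 0.094])]
bowl_chutney [(0.56, [0.428, -0.487, 0.027])]
bowl_nuts [(0.83, [0.4, 0.018, 0.025])]
cheese_wedge [(0.55, [0.629, 0.478, 0.071])]
1.1
```

```bash
python3 -c "
import cv2
for c in ('scene','top'): cv2.imwrite(f'pics/{c}0b.png',cv2.resize(cv2.imread(f'pics/{c}0.png'),(800,600),interpolation=cv2.INTER_CUBIC))"
```

```text
(no output)
```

View pics/scene0b.png

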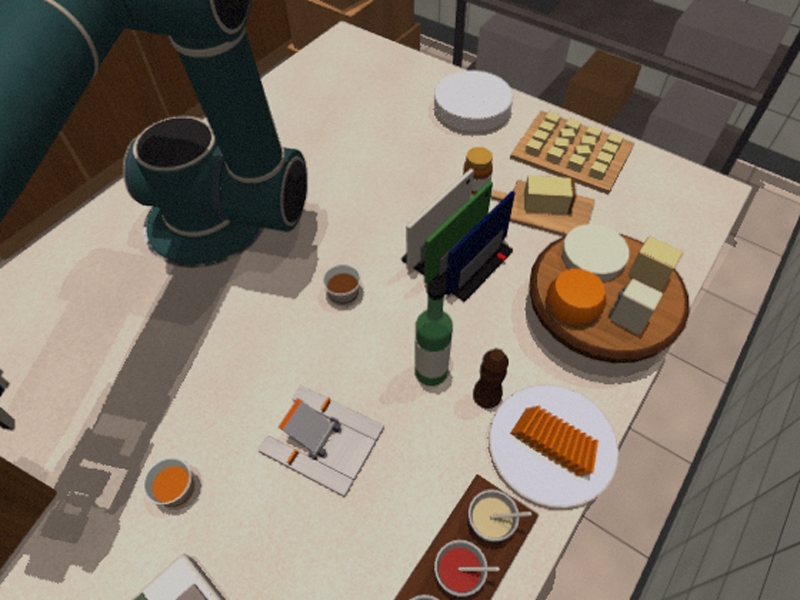

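View pics/top0b.png

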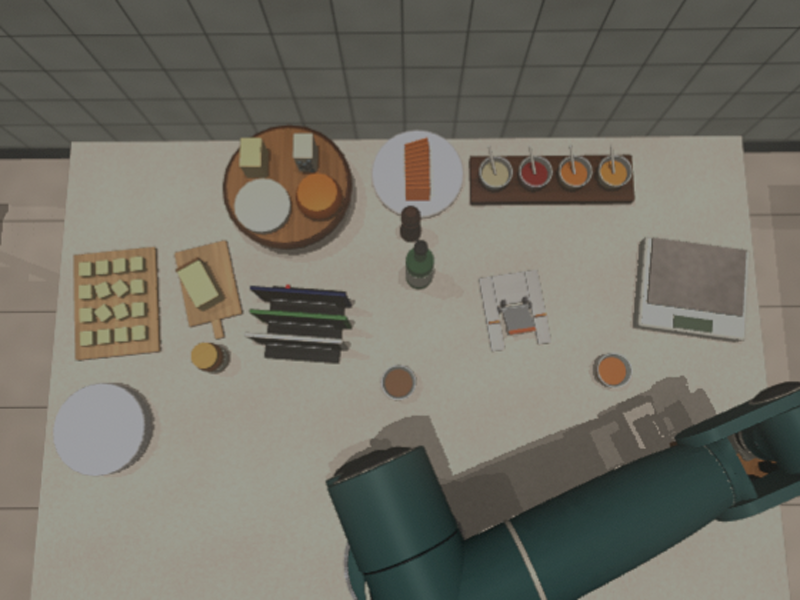

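The scene picture shows the blue tablet in the far slot of the rack, at about (480,245). The stand sits at (320,440) with its prop ajar, and the bottle stands between the two. The top picture puts the stand at (515,310) and the rack at (300,325). Next I'll look at the stand from close up.

```bash
cat > h.py <<'E'
from bench import robot, claw, eyes, finder
import numpy as np, cv2
from scipy.spatial.transform import Rotation as Rt
def cam(name, s=None):
    k=eyes.calibration(name); f=210/np.tan(np.radians(k["fov_y"])/2)
    if "R" in k: R,t=np.array(k["R"]),np.array(k["t"])
    else:
        s=s or robot.sense(); T=np.eye(4); T[:3,:3]=s["eef_rot"]; T[:3,3]=s["ee_pos"]
        M=np.linalg.inv(T@np.array(k["T_tool_cam"])); R,t=M[:3,:3],M[:3,3]
    return dict(R=R,t=t,K=np.array([[f,0,k["cx"]],[0,f,k["cy"]],[0,0,1]]),D=np.array([k["k1"],0,0,0.]))
def ray(c,uv):
    n=cv2.undistortPoints(np.array(uv,float).reshape(-1,1,2),c["K"],c["D"]).reshape(-1,2)
    return -c["R"].T@c["t"], np.c_[n,np.ones(len(n))]@c["R"]
def onz(c,uv,z):
    o,d=ray(c,uv); return o+d*((z-o[2])/d[:,2])[:,None]
def proj(c,X):
    return cv2.projectPoints(np.array(X,float).reshape(-1,1,3),cv2.Rodrigues(c["R"])[0],c["t"],c["K"],c["D"])[0].reshape(-1,2)
def down(yaw=0., tilt=0.):
    """tool y along yawed y-axis, z down; tilt>0: fingers point towards +x"""
    return Rt.from_euler("ZY",[yaw,-tilt]).as_matrix()@np.array([[-1,0,0],[0,1,0],[0,0,-1.]])
def snap(name,fn):
    s=robot.sense(); im=eyes.capture(name); cv2.imwrite(fn,im[:,:,::-1].copy()); return im,cam(name,s)
def blobs(im,fun,amin=15):
    m=fun(cv2.cvtColor(im,cv2.COLOR_RGB2HSV).astype(int)).astype(np.uint8)
    n,l,st,ce=cv2.connectedComponentsWithStats(m); 
    return [(st[i,4],ce[i].round(1).tolist(),st[i,:4].tolist()) for i in range(1,n) if st[i,4]>=amin]
E
python3 - <<'E'
from h import *
s=robot.sense(); print(np.round(s["eef_rot"],2).tolist(), np.round(eyes.calibration("wrist")["T_tool_cam"],3).tolist())
for y in (s["eef_rot"],):
  for sg in (1,-1):
    R=down(0.1)@np.diag([sg,sg,1]); q=robot.inverse_kinematics([0.5,-0.25,0.38],R); print(sg,None if q is None else np.round(q,2))
    for R2,p in ((down(.1,.7),[.48,-.26,.03]),(down(.1,-.3),[.57,-.26,.12]),(down(0),[.6,.22,.4]),(down(.1,-.3),[.57,-.26,.4])):
      q=robot.inverse_kinematics(p,R2@np.diag([sg,sg,1])); print("  ",None if q is None else np.round(q,2))
E
```

```text
[[0.91, 0.42, 0.0], [0.42, -0.91, 0.0], [0.0, -0.0, -1.0]] [[0.001, -0.969, -0.246, 0.069], [1.0, 0.001, -0.0, -0.001], [0.0, -0.246, 0.969, -0.197], [0.0, 0.0, 0.0, 1.0]]
1 [-0.51 -0.12  1.37 -0.    1.89 -2.18]
   [-0.88 -0.39  2.29  0.72  0.94 -2.9 ]
   [-0.39  0.23  1.45 -0.14  1.73 -2.07]
   [ 0.31  0.06  1.16 -0.    1.92 -1.26]
   [-0.39  0.22  1.   -0.17  2.17 -2.14]
-1 [-0.51 -0.12  1.37 -0.    1.89  0.96]
   [-0.88 -0.39  2.29  0.72  0.94  0.24]
   [-0.39  0.23  1.45 -0.14  1.73  1.07]
   [ 0.31  0.06  1.16 -0.    1.92  1.88]
   [-0.39  0.22  1.   -0.17  2.17  1.  ]
```

```bash
cat >> h.py <<'E'
F=np.diag([-1,-1,1.])
orange=lambda h:(h[:,:,0]>4)&(h[:,:,0]<18)&(h[:,:,1]>170)&(h[:,:,2]>110)
E
python3 - <<'E'
from h import *
robot.move_ptp([0.49,-0.265,0.36],down(0.1)@F)
im,c=snap("wrist","pics/w1.png")
cv2.imwrite("pics/w1b.png",cv2.resize(im[:,:,::-1],(800,600)))
for a,ce,b in blobs(im,orange): print(a,ce,b,onz(c,[ce],0.028)[0].round(4))
print(robot.sense()["time"], np.round(c["t"],3))
E
```

```text
40 [311.7, 125.7] [304, 124, 17, 4] [ 0.5605 -0.3167  0.028 ]
39 [240.5, 128.9] [233, 128, 16, 3] [ 0.5445 -0.207   0.028 ]
967 [396.9, 218.1] [379, 200, 36, 36] [ 0.4266 -0.4781  0.028 ]
2.7583 [-0.312  0.376  0.67 ]
```

View pics/w1b.png

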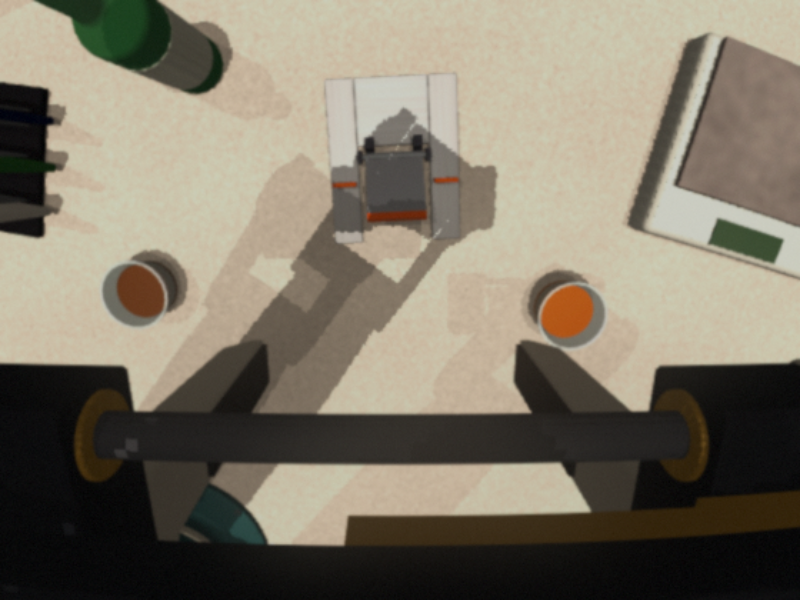

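The wrist view shows the stand square-on. Its corners in 800 px are about (336,243), (325,80), (457,73) and (459,238), the lips are at (345,184) and (446,180), and the prop's orange end is at (397,216). I'll fit the stand pose from these and get the prop angle.

Run:
```python
from h import *
from scipy.optimize import least_squares
im=cv2.imread("pics/w1.png")[:,:,::-1].copy(); c=cam("wrist")
hs=cv2.cvtColor(im,cv2.COLOR_RGB2HSV).astype(int)
uv=np.array([[336,243],[325,80],[457,73],[459,238]])*.7
P=np.array([[-95,72],[85,72],[85,-72],[-95,-72]])/1e3
L=np.array([[-.0285,.056,.026],[-.0285,-.056,.026]]) # lip tops in hinge frame rel. counter z .028
luv=np.array([[240.5,128.9],[311.7,125.7]])
def W(p,X): 
    C,S=np.cos(p[2]),np.sin(p[2]); X=np.atleast_2d(X); return np.c_[p[0]+C*X[:,0]-S*X[:,1],p[1]+S*X[:,0]+C*X[:,1],X[:,2]]
def res(p): return np.r_[(proj(c,W(p,np.c_[P,np.full(4,.012)]))-uv).ravel(),(proj(c,W(p,L+[0,0,0]))-luv).ravel()]
r=least_squares(res,[.58,-.265,.14]); p=r.x; print(p.round(4),r.fun.round(1))
ut=np.array([[368,220],[425,217]])*.7
for th in np.arange(.3,1.0,.1):
    e=[[-.080*np.cos(th),s*.031,.014+.08*np.sin(th)] for s in (1,-1)]
    print(round(th,1),proj(c,W(p,e)).round(1).tolist())
print(ut)
ct=cam("top"); print("top check lips",proj(ct,W(p,L))*800/560, "corners",(proj(ct,W(p,np.c_[P,np.full(4,.012)]))*800/560).round(0).tolist())
it=cv2.imread("pics/top0.png")[:,:,::-1].copy()
print([b for b in blobs(it,orange,4) if 320<b[1][0]<400 and 170<b[1][1]<250])
np.save("stand.npy",p)
```

```text
[ 0.5802 -0.2586  0.1434] [-0.8  0.5 -0.8 -1.   0.2 -0.3  0.5  0.3  0.2  0.3  0.7  0.4]
0.3 [[257.9, 159.9], [297.7, 158.2]]
0.4 [[257.6, 158.7], [298.0, 156.9]]
0.5 [[257.3, 156.8], [298.3, 155.1]]
0.6 [[256.9, 154.5], [298.5, 152.7]]
0.7 [[256.5, 151.6], [298.8, 149.7]]
0.8 [[256.1, 148.1], [299.0, 146.3]]
0.9 [[255.6, 144.1], [299.1, 142.3]]
[[257.6 154. ]
 [297.5 151.9]]
top check lips [[493.59239911 321.31414675]
 [540.23356756 314.30998056]] corners [[491.0, 351.0], [478.0, 277.0], [537.0, 269.0], [551.0, 342.0]]
[]
```

```bash
cat >> h.py <<'E'
try: SP=np.load("stand.npy")
except Exception: SP=None
def st(x,y,z):
    C,S=np.cos(SP[2]),np.sin(SP[2]); return np.array([SP[0]+C*x-S*y,SP[1]+S*x+C*y,z])
def stf():
    f=np.array(robot.sense()["force"]); C,S=np.cos(SP[2]),np.sin(SP[2]); return np.array([C*f[0]+S*f[1],-S*f[0]+C*f[1],f[2]])
E
python3 - <<'E'
from h import *
R=down(SP[2],.5)@F
claw.command_gripper(0.0,20)
robot.move_ptp(st(-.115,0,.16),R)
robot.move_l(st(-.105,0,.035),R,.12)
f0=stf()
robot.move_l(st(-.066,0,.036),R,.08); print(stf()-f0)
for th in np.arange(.7,1.71,.1):
    r=.062; n=np.array([-np.sin(th),-np.cos(th)])
    x,z=np.array([-r*np.cos(th),.014+r*np.sin(th)])+n*.011
    robot.move_l(st(x,0,z),R,.08)
    print(round(th,1),(stf()-f0).round(1))
for i in range(15):
    x+=.0015; robot.move_l(st(x,0,z),R,.02); f=stf()-f0; print(round(x,4),f.round(1))
    if f[0]<-12: break
im,c=snap("wrist","pics/w2.png"); t,ct=snap("top","pics/t2.png"); sc,cs=snap("scene","pics/s2.png")
u,v=proj(ct,[st(0,0,.05)])[0].astype(int); a=t[v-60:v+60,u-80:u+80]
u,v=proj(cs,[st(0,0,.05)])[0].astype(int); b=sc[v-60:v+60,u-80:u+80]
cv2.imwrite("pics/p2.png",cv2.resize(np.hstack([a,b]),(800,300),interpolation=cv2.INTER_CUBIC)[:,:,::-1])
print(robot.sense()["time"])
E
```

```text
[-0.0242779   0.507441   -0.08553297]
0.7 [-0.9  0.3  0.1]
0.8 [0.5 0.4 0.9]
0.9 [ 0.1  0.1 -0.5]
1.0 [ 0.5  0.7 -0.3]
1.1 [-0.6  0.2 -0.1]
1.2 [-0.4  0.5  0.2]
1.3 [-0.5  0.7 -0.1]
1.4 [-0.5 -0.  -0.1]
1.5 [-0.   0.6 -0.7]
1.6 [-0.2 -0.8 -0.3]
1.7 [-0.5 -0.7  0.2]
-0.0014 [-0.8  0.4  0.7]
0.0001 [-0.1  0.8 -0.3]
0.0016 [-0.9 -0.1  0.3]
0.0031 [-0.5  0.5  0.1]
0.0046 [-0.4  0.8 -0.3]
0.0061 [ 0.5 -0.  -0.4]
0.0076 [ 1.3  0.3 -0.7]
0.0091 [0.5 0.4 0.4]
0.0106 [-0.3  0.6  0.4]
0.0121 [-0.1  0.5  0.1]
0.0136 [ 0.3  0.9 -0.1]
0.0151 [-0.2 -0.4 -0.4]
0.0166 [-0.7  0.6 -0.9]
0.0181 [-0.4 -0.3 -0. ]
0.0196 [-1.1 -0.1 -0.5]
13.6333
```

View pics/p2.png

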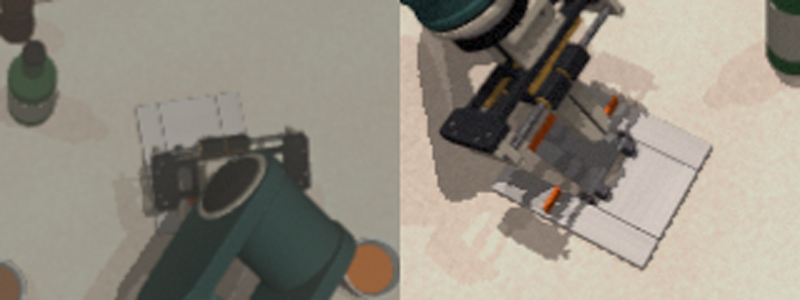

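Run:
```python
from h import *
s=robot.sense(); print(s["ee_pos"],np.round(s["eef_rot"],2).tolist(),s["width"], st(.0196,0,.085))
c=cam("scene"); print([ (proj(c,[np.array(s["ee_pos"])-k*np.array(s["eef_rot"])[:,2]])[0]-proj(c,[st(0,0,.05)])[0].astype(int)+[80,60]).round()*2.5+[400,0] for k in (0,.05,.1,.15)])
```

```text
[ 0.59953003 -0.25577494  0.07687021] [[0.87, 0.14, 0.47], [0.13, -0.99, 0.07], [0.48, -0.0, -0.88]] 0.0015310693279913584 [ 0.59956187 -0.25578401  0.085     ]
[array([612.5, 150. ]), array([587.5, 120. ]), array([557.5,  90. ]), array([527.5,  55. ])]
```

Run:
```python
import cv2
cv2.imwrite("pics/w2b.png",cv2.resize(cv2.imread("pics/w2.png"),(800,600)))
```

```text
(no output)
```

View pics/w2b.png

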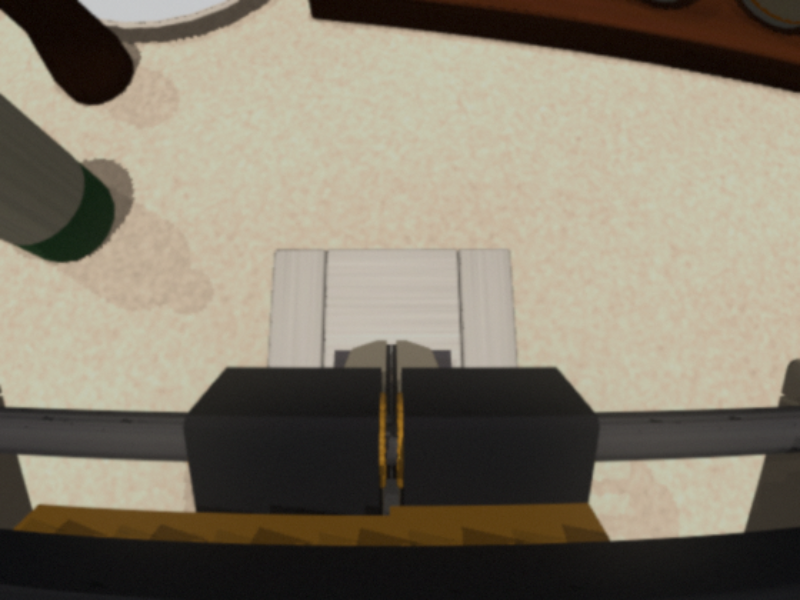

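The wrist view shows the shut fingertips over the hinge area, with dark prop edges at (345,357) and (440,357). I'll test prop angles by projecting the orange end into the scene picture.

Run:
```python
from h import *
c=cam("scene"); im=cv2.imread("pics/s2.png")[:,:,::-1].copy(); i0=cv2.imread("pics/scene0.png")[:,:,::-1].copy()
o=lambda h:(h[:,:,0]>3)&(h[:,:,0]<18)&(h[:,:,1]>150)&(h[:,:,2]>80)
for i in (i0,im): print([b for b in blobs(i,o,4) if 180<b[1][0]<260 and 260<b[1][1]<330])
for th in (0,.2,.4,.6,1,1.4,1.6,1.75): print(th,proj(c,[st(-.077*np.cos(th),y,.014+.077*np.sin(th)) for y in (-.031,0,.031)]).round(0).tolist())
w=cam("wrist"); 
for th in (0,.6,1.4,1.75): print(th,(proj(w,[st(-.08*np.cos(th),y,.014+.08*np.sin(th)) for y in (-.031,.031)])/.7).round(0).tolist())
```

```text
[(np.int32(71), [202.6, 289.5], [196, 279, 15, 22]), (np.int32(25), [227.6, 282.8], [225, 279, 6, 9]), (np.int32(30), [204.5, 319.4], [202, 315, 6, 10])]
[(np.int32(4), [205.5, 260.5], [204, 259, 4, 4]), (np.int32(22), [228.0, 282.0], [226, 279, 5, 7]), (np.int32(51), [200.7, 292.1], [196, 285, 10, 16]), (np.int32(32), [204.6, 319.0], [202, 314, 6, 11])]
0 [[194.0, 303.0], [201.0, 293.0], [207.0, 284.0]]
0.2 [[193.0, 301.0], [200.0, 291.0], [207.0, 281.0]]
0.4 [[194.0, 300.0], [201.0, 289.0], [207.0, 280.0]]
0.6 [[195.0, 299.0], [202.0, 289.0], [209.0, 279.0]]
1 [[201.0, 299.0], [208.0, 289.0], [215.0, 278.0]]
1.4 [[210.0, 303.0], [217.0, 292.0], [224.0, 281.0]]
1.6 [[216.0, 305.0], [223.0, 294.0], [229.0, 284.0]]
1.75 [[220.0, 307.0], [227.0, 297.0], [233.0, 286.0]]
0 [[452.0, 543.0], [334.0, 543.0]]
0.6 [[464.0, 536.0], [323.0, 536.0]]
1.4 [[473.0, 415.0], [314.0, 415.0]]
1.75 [[470.0, 344.0], [317.0, 344.0]]
```

Run:
```python
from h import *
R=down(SP[2],.5)@F
robot.move_l(st(-.115,0,.30),R,.3)
im,c=snap("wrist","pics/w3.png"); sc,cs=snap("scene","pics/s3.png")
o=lambda h:(h[:,:,0]>3)&(h[:,:,0]<18)&(h[:,:,1]>150)&(h[:,:,2]>80)
print([b for b in blobs(sc,o,4) if 180<b[1][0]<260 and 260<b[1][1]<330])
u,v=proj(cs,[st(0,0,.03)])[0].astype(int); b=cv2.resize(sc[v-50:v+50,u-50:u+50],(400,400),interpolation=cv2.INTER_CUBIC)
u,v=proj(c,[st(0,0,.03)])[0].astype(int); a=im[max(0,v-90):v+90,u-90:u+90];print(u,v)
cv2.imwrite("pics/p3.png",np.hstack([cv2.resize(a,(400,400)),b])[:,:,::-1])
for th in (0,.1,.2,.3,.4,.6): print(th,(proj(c,[st(-.08*np.cos(th),y,.014+.08*np.sin(th)) for y in (-.031,.031)])).round(0).tolist())
print([b for b in blobs(im,o,10)])
```

```text
[(np.int32(74), [202.8, 289.3], [196, 279, 15, 22]), (np.int32(26), [227.6, 282.9], [225, 279, 6, 9]), (np.int32(30), [204.5, 319.4], [202, 315, 6, 10])]
274 189
0 [[296.0, 244.0], [254.0, 244.0]]
0.1 [[296.0, 243.0], [254.0, 243.0]]
0.2 [[296.0, 242.0], [253.0, 242.0]]
0.3 [[297.0, 240.0], [253.0, 239.0]]
0.4 [[297.0, 237.0], [253.0, 237.0]]
0.6 [[298.0, 229.0], [252.0, 229.0]]
[(np.int32(937), [12.6, 19.1], [0, 0, 36, 47]), (np.int32(1306), [172.7, 15.9], [152, 0, 45, 36]), (np.int32(17), [250.9, 6.9], [248, 5, 7, 5]), (np.int32(567), [388.3, 16.8], [370, 5, 36, 24]), (np.int32(492), [443.3, 25.2], [426, 14, 34, 24]), (np.int32(171), [256.3, 35.3], [242, 30, 36, 10]), (np.int32(127), [305.8, 40.4], [287, 37, 41, 8]), (np.int32(13), [350.8, 45.6], [347, 45, 8, 3]), (np.int32(21), [354.0, 51.2], [349, 50, 11, 4]), (np.int32(26), [370.8, 53.4], [363, 50, 17, 6]), (np.int32(66), [312.0, 208.5], [304, 207, 17, 4]), (np.int32(49), [237.0, 209.0], [229, 208, 17, 3]), (np.int32(296), [274.8, 226.9], [253, 224, 45, 7]), (np.int32(779), [66.1, 274.3], [48, 259, 35, 28]), (np.int32(283), [422.9, 329.6], [413, 322, 22, 18])]
```

View pics/p3.png

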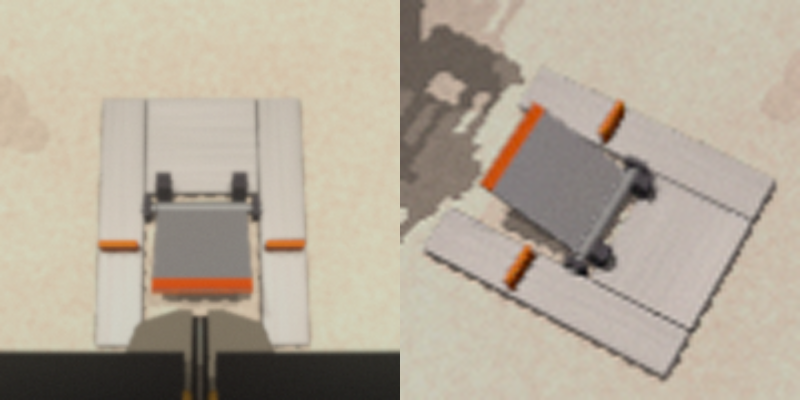

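The prop did not move; it is still ajar at about 0.6, with its orange end at (200,285) in the left crop. I'll check where the fingertips really were by projecting the TCP into the wrist picture.

Run:
```python
from h import *
w=cam("wrist"); s=robot.sense(); p=np.array(s["ee_pos"]); R=np.array(s["eef_rot"])
for k in (-.02,0,.02,.04,.06): print(k,(proj(w,[p-k*R[:,2]+y*R[:,1] for y in (-.0175,0,.0175)])).round(0).tolist())
im=cv2.imread("pics/w3.png")
cv2.imwrite("pics/p4.png",cv2.resize(im[180:330,180:380],(800,600),interpolation=cv2.INTER_CUBIC))
```

```text
-0.02 [[250.0, 227.0], [275.0, 227.0], [301.0, 227.0]]
0 [[247.0, 236.0], [275.0, 236.0], [303.0, 236.0]]
0.02 [[245.0, 248.0], [276.0, 248.0], [306.0, 248.0]]
0.04 [[241.0, 262.0], [276.0, 262.0], [310.0, 262.0]]
0.06 [[237.0, 280.0], [276.0, 280.0], [315.0, 280.0]]
```

View pics/p4.png

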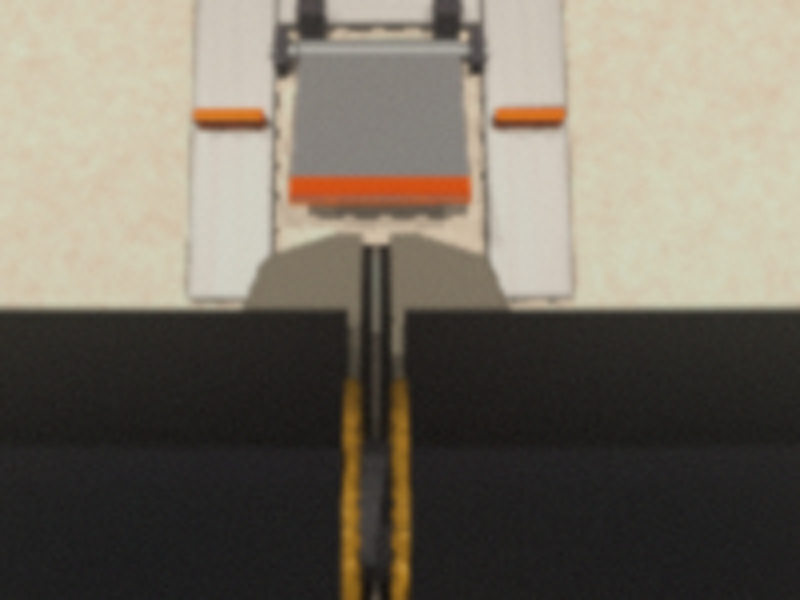

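The fingertip is at (375,237) in this crop and agrees with the TCP to within about 3 px, so the tool is where it reports. I'll repeat the push, watching the orange end in the scene picture at each step.

Run:
```python
from h import *
R=down(SP[2],.5)@F
o=lambda h:(h[:,:,0]>3)&(h[:,:,0]<18)&(h[:,:,1]>150)&(h[:,:,2]>80)
def look(i):
    sc,c=snap("scene",f"pics/q{i}.png"); s=robot.sense()
    print(i,np.round(s["ee_pos"],3),(stf()-f0).round(1),[(int(b[0]),b[1]) for b in blobs(sc,o,4) if 190<b[1][0]<250 and 265<b[1][1]<312])
robot.move_l(st(-.11,0,.032),R,.3); f0=stf(); look(0)
pts=[(-.085,.032),(-.068,.034),(-.060,.039),(-.052,.044),(-.045,.05),(-.04,.055)]
for i,(x,z) in enumerate(pts): robot.move_l(st(x,0,z),R,.08); look(i+1)
print(robot.sense()["time"])
tiles=[]
for i in (0,2,4,6):
    im=cv2.imread(f"pics/q{i}.png"); u,v=proj(cam("scene"),[st(-.03,0,.05)])[0].astype(int); tiles.append(cv2.resize(im[v-35:v+35,u-47:u+47],(400,298),interpolation=cv2.INTER_CUBIC))
cv2.imwrite("pics/p5.png",np.vstack([np.hstack(tiles[:2]),np.hstack(tiles[2:])]))
```

```text
0 [ 0.472 -0.275  0.034] [-0.7 -0.5 -0. ] [(74, [202.7, 289.4]), (25, [227.6, 282.8])]
1 [ 0.496 -0.27   0.032] [ 0.4  0.2 -0.1] [(78, [202.3, 289.7]), (25, [227.6, 282.8])]
2 [ 0.513 -0.268  0.034] [-0.6 -0.5 -0.4] [(86, [202.4, 289.4]), (26, [227.6, 282.9])]
3 [ 0.521 -0.267  0.039] [ 0.1  0.6 -0.1] [(86, [202.5, 289.4]), (25, [227.6, 282.8])]
4 [ 0.529 -0.266  0.044] [ 0.3 -1.2  0.2] [(72, [202.3, 289.6]), (26, [227.6, 282.9])]
5 [ 0.536 -0.265  0.05 ] [-0.7  0.2 -0.6] [(17, [208.0, 281.5]), (25, [227.6, 282.8]), (42, [199.6, 294.0])]
6 [ 0.541 -0.264  0.055] [ 0.3  0.2 -0.4] [(8, [208.8, 280.2]), (26, [227.6, 282.9]), (40, [199.0, 294.8])]
18.025
```

View pics/p5.png

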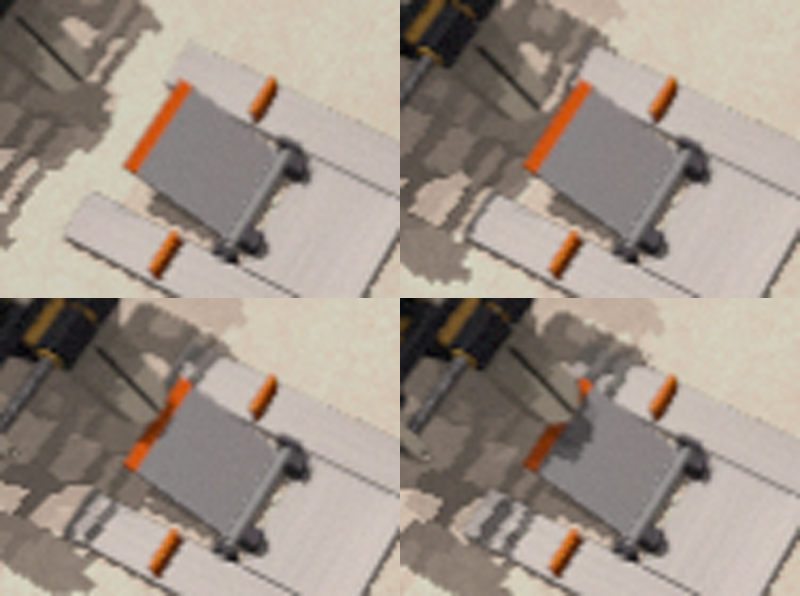

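The fingertip passed just above the prop's end, so the prop lies lower than I estimated. I'll go back and come in lower, between the rails.

Run:
```python
from h import *
R=down(SP[2],.5)@F
o=lambda h:(h[:,:,0]>3)&(h[:,:,0]<18)&(h[:,:,1]>150)&(h[:,:,2]>80)
def look(i):
    sc,c=snap("scene",f"pics/r{i}.png"); s=robot.sense()
    print(i,np.round(s["ee_pos"],3),(stf()-f0).round(1),[(int(b[0]),b[1]) for b in blobs(sc,o,4) if 190<b[1][0]<250 and 265<b[1][1]<312])
robot.move_l(st(-.12,0,.09),R,.3)
robot.move_l(st(-.12,0,.014),R,.2); f0=stf()
pts=[(-.09,.013),(-.07,.013),(-.055,.014),(-.052,.03),(-.05,.05),(-.042,.06)]
for i,(x,z) in enumerate(pts): robot.move_l(st(x,0,z),R,.1); look(i+1)
print(robot.sense()["time"])
tiles=[]
for i in (2,3,4,6):
    im=cv2.imread(f"pics/r{i}.png"); u,v=proj(cam("scene"),[st(-.03,0,.05)])[0].astype(int); tiles.append(cv2.resize(im[v-35:v+35,u-47:u+47],(400,298),interpolation=cv2.INTER_CUBIC))
cv2.imwrite("pics/p6.png",np.vstack([np.hstack(tiles[:2]),np.hstack(tiles[2:])]))
```

```text
1 [ 0.491 -0.271  0.013] [-1.5  0.1 -1.8] [(73, [202.8, 289.3]), (25, [227.6, 282.8])]
2 [ 0.511 -0.268  0.013] [-0.8  0.1 -1.8] [(80, [202.2, 289.7]), (25, [227.6, 282.8])]
3 [ 0.526 -0.266  0.014] [-0.7  0.1 -1.3] [(82, [202.5, 289.4]), (26, [227.6, 282.9])]
4 [ 0.529 -0.266  0.031] [-0.9  0.8 -2.5] [(84, [204.5, 289.2]), (25, [227.6, 282.8])]
5 [ 0.531 -0.266  0.05 ] [ 0.2  0.6 -1.7] [(87, [204.7, 289.0]), (26, [227.6, 282.9])]
6 [ 0.539 -0.264  0.06 ] [ 0.2  0.5 -2.2] [(78, [204.7, 289.3]), (25, [227.6, 282.8])]
21.3417
```

View pics/p6.png

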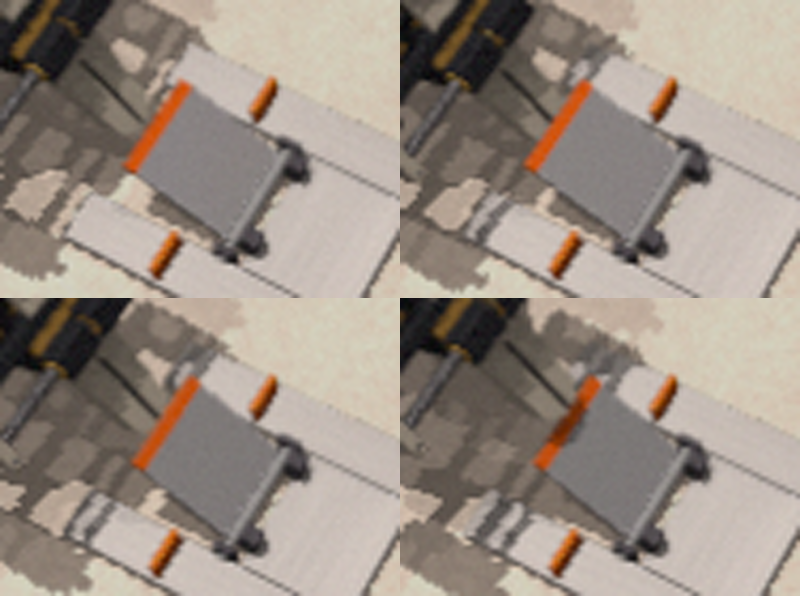

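The prop rose slightly and the tip slid off its end. I'll go deeper underneath before lifting.

Run:
```python
from h import *
R=down(SP[2],.5)@F
o=lambda h:(h[:,:,0]>3)&(h[:,:,0]<18)&(h[:,:,1]>150)&(h[:,:,2]>80)
def look(i):
    sc,c=snap("scene",f"pics/u{i}.png"); s=robot.sense(); f=(stf()-f0).round(1)
    print(i,np.round(s["ee_pos"],3),f,[(int(b[0]),b[1]) for b in blobs(sc,o,4) if 190<b[1][0]<250 and 265<b[1][1]<312]); return f
robot.move_l(st(-.11,0,.075),R,.3)
robot.move_l(st(-.11,0,.013),R,.2); f0=stf()
robot.move_l(st(-.06,0,.013),R,.12)
pts=[(-.045,.014),(-.035,.015),(-.028,.018),(-.026,.03),(-.022,.04),(-.018,.05),(-.012,.06)]
for i,(x,z) in enumerate(pts):
    robot.move_l(st(x,0,z),R,.08)
    if np.linalg.norm(look(i+1))>25: break
print(robot.sense()["time"])
tiles=[]
for i in (2,3,5,7):
    im=cv2.imread(f"pics/u{i}.png")
    if im is None: continue
    u,v=proj(cam("scene"),[st(-.03,0,.05)])[0].astype(int); tiles.append(cv2.resize(im[v-35:v+35,u-47:u+47],(400,298),interpolation=cv2.INTER_CUBIC))
if len(tiles)==4: cv2.imwrite("pics/p7.png",np.vstack([np.hstack(tiles[:2]),np.hstack(tiles[2:])]))
```

```text
1 [ 0.536 -0.265  0.014] [-0.9 -0.3 -0.1] [(88, [204.7, 289.1]), (25, [227.6, 282.8])]
2 [ 0.546 -0.263  0.015] [-1.2 -1.1  1.2] [(86, [206.0, 288.8]), (25, [227.6, 282.8])]
3 [ 0.553 -0.263  0.018] [-1.  -0.2 -0.3] [(84, [207.5, 289.5]), (26, [227.6, 282.9])]
4 [ 0.555 -0.262  0.031] [-0.7 -0.9  0.5] [(84, [209.7, 289.3]), (26, [227.6, 282.9])]
5 [ 0.559 -0.262  0.04 ] [-0.6 -1.1  0.2] [(25, [227.6, 282.8]), (62, [212.2, 291.1])]
6 [ 0.563 -0.261  0.05 ] [-0.8 -0.7 -0. ] [(26, [227.8, 282.2]), (96, [214.4, 291.1])]
7 [ 0.569 -0.26   0.06 ] [-0.2 -1.1  0.3] [(23, [228.1, 281.7]), (90, [216.8, 291.9])]
25.125
```

View pics/p7.png

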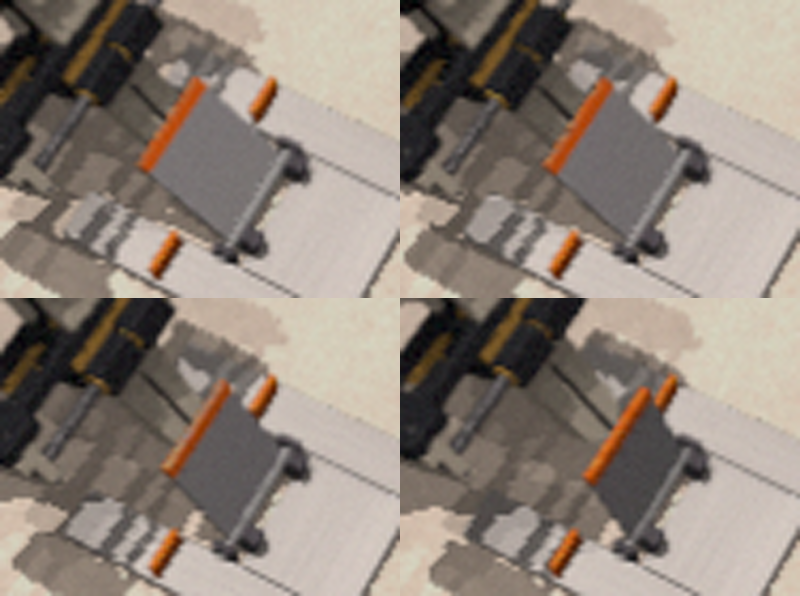

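The prop is now at about 1.35 rad with the finger behind it. I'll keep pushing horizontally until it reaches the stop.

Run:
```python
from h import *
R=down(SP[2],.5)@F
o=lambda h:(h[:,:,0]>3)&(h[:,:,0]<18)&(h[:,:,1]>150)&(h[:,:,2]>80)
f0=stf(); x=-.012; ok=0
for i in range(24):
    x+=.002; robot.move_l(st(x,0,.06),R,.05); f=(stf()-f0).round(1)
    if i%3==0 or f[0]<-5: print(round(x,4),f)
    if f[0]<-14: break
robot.pause(.3)
sc,c=snap("scene","pics/v1.png")
print([(int(b[0]),b[1]) for b in blobs(sc,o,4) if 190<b[1][0]<250 and 265<b[1][1]<312])
robot.move_l(st(x-.03,0,.06),R,.15); robot.move_l(st(-.1,0,.25),R,.3)
sc,c=snap("scene","pics/v2.png")
print([(int(b[0]),b[1]) for b in blobs(sc,o,4) if 190<b[1][0]<250 and 265<b[1][1]<312],robot.sense()["time"])
im,c=snap("wrist","pics/v3.png")
print([b for b in blobs(im,o,10) if b[1][1]>100])
for th in (1.6,1.7,1.75): print(th,proj(c,[st(-.08*np.cos(th),y,.014+.08*np.sin(th)) for y in (-.031,.031)]).round(0).tolist())
```

```text
-0.01 [-1.   1.2  0.7]
-0.004 [-1.5  1.2  0.9]
0.002 [-0.7  0.9  0.6]
0.008 [-1.3  0.2  0.8]
0.014 [-2.1  2.   0.6]
0.02 [-14.3   1.8   3. ]
[(26, [227.7, 282.6]), (55, [227.2, 297.2])]
[(25, [227.6, 282.8]), (8, [232.4, 289.1]), (15, [228.1, 296.2]), (4, [223.5, 303.0]), (5, [221.4, 307.0])] 30.725
[(np.int32(335), [275.9, 162.3], [249, 159, 53, 8]), (np.int32(74), [233.0, 210.5], [224, 209, 19, 4]), (np.int32(75), [316.9, 210.5], [308, 209, 19, 4]), (np.int32(507), [43.1, 277.4], [25, 267, 35, 20]), (np.int32(1338), [433.9, 338.1], [412, 322, 45, 36])]
1.6 [[302.0, 170.0], [248.0, 170.0]]
1.7 [[302.0, 164.0], [249.0, 164.0]]
1.75 [[302.0, 161.0], [249.0, 161.0]]
```

The prop is at its stop: 14 N, the scene blob matches the 1.75 prediction, and the wrist view does too. Next I'll view the rack and check the fingertip length, since it looks shorter than the TCP.

```bash
cat >> h.py <<'E'
def tabR(yaw,lean=0.): return Rt.from_euler("ZY",[yaw,lean]).as_matrix()
def toolR(T,s=1): return np.c_[s*T[:,1],s*T[:,0],-T[:,2]]
navy=lambda h:(h[:,:,0]>105)&(h[:,:,0]<130)&(h[:,:,1]>130)&(h[:,:,2]>25)
E
python3 - <<'E'
from h import *
cs=cam("scene"); u,v=proj(cs,[st(-.03,0,.05)])[0].astype(int); R=down(SP[2],.5)@F
for k in (0,.01,.02,.03): print(k,((proj(cs,[st(-.11,0,.034)-k*R[:,2]])[0]-[u-47,v-35])*4.256).round(0))
for s in (1,-1):
    print(s,[None if (q:=robot.inverse_kinematics(p,toolR(T,s))) is None else np.round(q,2) for T,p in ((tabR(0),[.58,.1,.38]),(tabR(0),[.595,.22,.11]),(tabR(0),[.595,.22,.43]),(tabR(SP[2],.3),[.6,-.26,.43]),(tabR(SP[2],.3),[.6,-.26,.12]))])
claw.command_gripper(.34)
robot.move_ptp([.58,.1,.40],toolR(tabR(0)))
im,c=snap("wrist","pics/k1.png"); cv2.imwrite("pics/k1b.png",cv2.resize(im[:,:,::-1],(800,600)))
print(blobs(im,navy,30)); print(robot.sense()["time"],robot.sense()["width"])
E
```

```text
0 [ 97. 105.]
0.01 [87. 96.]
0.02 [78. 86.]
0.03 [68. 76.]
1 [array([ 0.13, -0.06,  1.31, -0.  ,  1.89,  0.13]), array([ 0.31,  0.06,  1.63, -0.  ,  1.45,  0.31]), array([ 0.31,  0.07,  1.1 , -0.  ,  1.97,  0.31]), array([-0.37,  0.3 ,  0.86, -0.19,  2.23, -0.61]), array([-0.37,  0.29,  1.38, -0.15,  1.74, -0.52])]
-1 [None, array([ 0.31,  0.06,  1.63, -0.  ,  1.45, -2.83]), array([ 0.31,  0.07,  1.1 , -0.  ,  1.97, -2.83]), array([-0.37,  0.3 ,  0.86, -0.19,  2.23,  2.53]), array([-0.37,  0.29,  1.38, -0.15,  1.74,  2.62])]
[(np.int32(1021), [285.1, 71.8], [277, 0, 18, 146])]
33.1 0.33779724884448076
```

View pics/k1b.png

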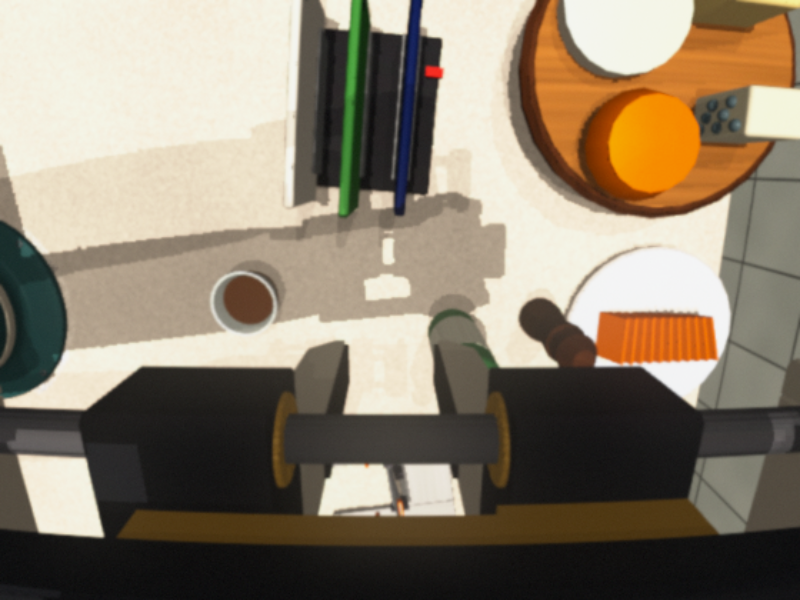

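The wrist view shows the three tablets edge-on, with the blue one running from (415,0) to (400,213) and bounded by the rack's red mark. I'll fit its line and ends using this and the top view.

Run:
```python
from h import *
im=cv2.imread("pics/k1.png")[:,:,::-1].copy(); c=cam("wrist")
m=navy(cv2.cvtColor(im,cv2.COLOR_RGB2HSV).astype(int)); 
rows=[(v,np.flatnonzero(m[v,270:300])+270) for v in range(2,146,4)]
P=onz(c,[(r.mean(),v) for v,r in rows if len(r)>2],.152); k=np.polyfit(P[:,1],P[:,0],1); print("line x=a*y+b",k,"yaw",-np.arctan(k[0]),"resid",np.abs(P[:,0]-np.polyval(k,P[:,1])).max())
for v,r in rows[::7]: print(v,r.min(),r.max(),onz(c,[(r.min(),v),(r.max(),v)],.152)[:,:2].round(4).tolist())
print("near end",onz(c,[(280,147)],.152).round(4))
t,ct=snap("top","pics/k2.png")
for b in blobs(t,navy,20):
    x,y,w,h=b[2]
    if 150<b[1][0]<280: print(b,onz(ct,[(x,y+h/2-2.5),(x+w,y+h/2+2.5),b[1]],.152).round(4).tolist())
```

```text
line x=a*y+b [0.0798003  0.57681986] yaw -0.07963154833397731 resid 0.0006179703424892269
2 288 294 [[0.5986, 0.3158], [0.606, 0.3159]]
30 285 292 [[0.5951, 0.2828], [0.6038, 0.2828]]
58 283 289 [[0.5927, 0.2493], [0.6002, 0.2493]]
86 281 287 [[0.5902, 0.2152], [0.5979, 0.2152]]
114 279 285 [[0.5878, 0.1802], [0.5955, 0.1802]]
142 277 281 [[0.5852, 0.1443], [0.5905, 0.1442]]
near end [[0.5892 0.1377 0.152 ]]
```

Run:
```python
from h import *
ct=cam("top"); e=onz(ct,np.array([(250,290),(352,301)])*.7,.15); print("top ends",e.round(3).tolist(),e.mean(0).round(4))
yaw=-.08; y=.243; x=.5768+.0798*y; T=tabR(yaw); R=toolR(T)
p=np.array([x,y,.106]); np.save("grasp.npy",np.r_[p,yaw])
robot.move_ptp([x,y,.26],R)
robot.move_l([x,y,.17],R,.2); 
im,c=snap("wrist","pics/g0.png")
f0=np.array(robot.sense()["force"])
robot.move_l(p,R,.1); print("down",(np.array(robot.sense()["force"])-f0).round(1))
claw.command_gripper(0.0,40); s=robot.sense(); print("w",s["width"]*93,s["grasp_force"],(np.array(s["force"])-f0).round(1),s["time"])
sc,cs=snap("scene","pics/g1.png"); u,v=proj(cs,[p])[0].astype(int)
w,_=snap("wrist","pics/g2.png")
cv2.imwrite("pics/p8.png",np.hstack([cv2.resize(sc[max(0,v-80):v+70,u-75:u+75],(400,400)),cv2.resize(w,(400,400))])[:,:,::-1])
```

```text
top ends [[0.598, 0.343, 0.15], [0.572, 0.118, 0.15]] [0.5849 0.2308 0.15  ]
down [-0.3 -0.4 -0.4]
w 9.651077658245676 40.00078618526459 [ 0.6 -0.8  3. ] 35.8917
```

View pics/p8.png

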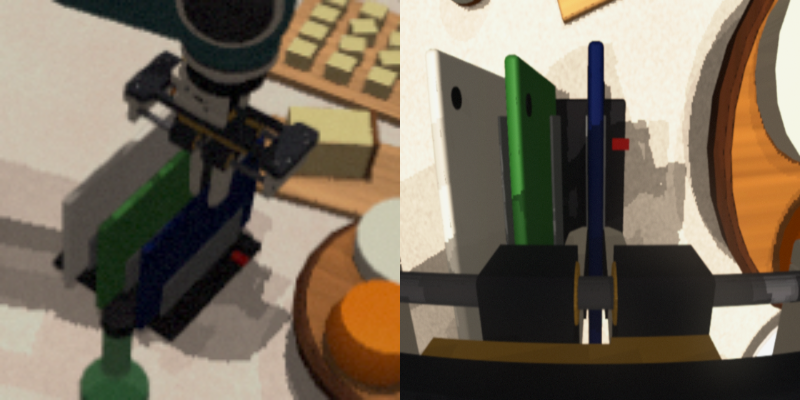

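The blue tablet is gripped (9.65 mm) with the fingers clear of the green one. I'll get its centre along y from the visible far end, lift it, and carry it over to above the stand.

Run:
```python
from h import *
g=np.load("grasp.npy"); c=cam("wrist")
e=onz(c,[(274.5,43.5)],.152)[0]; print("far end",e.round(4)); 
yc=np.mean([.1377+.1072, e[1]-.1072]); dy=yc-g[1]; print("yc",yc,"dy",dy)
robot.move_l([g[0],g[1],.42],None,.22)
s=robot.sense(); print("lift",s["force"],s["width"]*93,s["time"])
lean=.28; T=tabR(SP[2],lean); R=toolR(T)
C=st(-.012,0,.012)+T@np.array([-.010/2,0,.07])   # back-bottom corner on rails -> centre
P=C-dy*T[:,1]+.024*T[:,2]; np.save("place.npy",P); print(C,P)
mid=[.52,0,.44]
robot.move_ptp(mid,toolR(tabR(.03,.1)))
robot.move_ptp(P+[0,0,.24],R)
robot.move_l(P+[0,0,.045],R,.15)
w,cw=snap("wrist","pics/l1.png"); sc,cs=snap("scene","pics/l2.png"); s=robot.sense(); print(s["time"],s["width"]*93)
u,v=proj(cs,[P])[0].astype(int)
cv2.imwrite("pics/p9.png",np.hstack([cv2.resize(w,(400,400)),cv2.resize(sc[v-60:v+90,u-75:u+75],(400,400),interpolation=cv2.INTER_CUBIC)])[:,:,::-1])
print("lips pred wrist",proj(cw,[st(-.026,y,.028) for y in (.043,.069,-.043,-.069)]).round(0).tolist())
o=lambda h:(h[:,:,0]>3)&(h[:,:,0]<18)&(h[:,:,1]>150)&(h[:,:,2]>80)
print([b for b in blobs(w,o,10)])
```

```text
far end [0.6054 0.3454 0.152 ]
yc 0.24153073276791284 dy -0.0014692672320871514
lift [ 0.4176613   1.61736409 -3.97857121] 9.758765179336889 37.5667
[ 0.58267654 -0.25822168  0.08065566] [ 0.58903109 -0.2558198   0.10372099]
41.2083 9.37261207503489
lips pred wrist [[272.0, 152.0], [272.0, 125.0], [272.0, 236.0], [272.0, 260.0]]
[(np.int32(439), [299.6, 206.7], [296, 175, 8, 66]), (np.int32(14), [86.6, 361.4], [84, 358, 7, 8]), (np.int32(10), [89.5, 366.2], [87, 365, 6, 4]), (np.int32(11), [434.0, 367.3], [432, 365, 6, 6])]
```

View pics/p9.png

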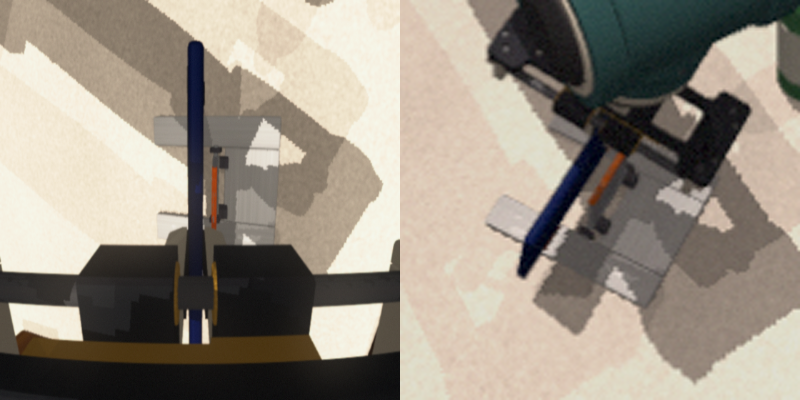

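The wrist view shows the tablet above the stand: the prop's orange end is right beside it, and the rail corners are at (155,118) and (280,118) in the 400 px tile. I'll check the stand frame against these from here.

Run:
```python
from h import *
c=cam("wrist"); P=np.load("place.npy"); T=tabR(SP[2],.28)
print("prop end pred front/back edges",proj(c,[st(x,y,.093) for x in (.0118,.0167) for y in (.031,-.031)]).round(1).tolist(),"meas 296-304,175-241")
print("corners",proj(c,[st(-.095,.072,.012),st(.085,.072,.012),st(.085,-.072,.012)]).round(1).tolist())
im=cv2.imread("pics/l1.png"); print("rail row profile")
g=cv2.cvtColor(im,cv2.COLOR_BGR2GRAY).astype(int)
for v in (130,140): print(v,g[v,205:235].tolist(),g[v,380:402].tolist())
print("col",g[112:135,330].tolist())
m=navy(cv2.cvtColor(im[:,:,::-1].copy(),cv2.COLOR_RGB2HSV).astype(int)); r=np.flatnonzero(m[:,272]); print("tablet end rows",r[:3], "cols@100",np.flatnonzero(m[100])[[0,-1]])
C=P+[0,0,.045]-.024*T[:,2]-.00147*T[:,1]
print("pred tablet top end",proj(c,[C+T@np.array([x,.1075,.07]) for x in (-.005,.005)]).round(1).tolist())
```

```text
prop end pred front/back edges [[296.0, 176.3], [294.6, 252.4], [302.3, 176.6], [300.6, 253.0]] meas 296-304,175-241
corners [[213.5, 121.9], [393.6, 122.5], [381.3, 268.2]]
rail row profile
130 [167, 163, 166, 168, 171, 169, 166, 164, 161, 154, 147, 144, 144, 145, 148, 147, 147, 149, 148, 149, 149, 149, 150, 150, 151, 150, 151, 150, 150, 151] [138, 121, 117, 117, 117, 115, 115, 115, 116, 119, 115, 115, 107, 108, 116, 122, 118, 118, 119, 121, 121, 123]
140 [169, 174, 172, 171, 169, 169, 169, 171, 172, 168, 156, 149, 150, 150, 150, 151, 151, 153, 152, 153, 152, 152, 152, 153, 152, 152, 154, 154, 153, 154] [224, 224, 225, 225, 225, 226, 225, 225, 225, 225, 222, 204, 164, 134, 123, 121, 120, 119, 121, 124, 125, 129]
col [125, 125, 122, 122, 122, 125, 124, 125, 124, 117, 114, 115, 117, 117, 117, 118, 117, 116, 117, 117, 117, 117, 119]
tablet end rows [44 45 46] cols@100 [264 284]
pred tablet top end [[260.3, 35.0], [283.8, 35.0]]
```

The stand frame agrees within about 1 px and the prop is open. I'll lower the tablet with force watch.

Run:
```python
from h import *
P=np.load("place.npy"); T=tabR(SP[2],.28); R=toolR(T); P=P+.003*T[:,1]; np.save("place2.npy",P)
robot.move_l(P+[0,0,.012],R,.08); robot.pause(.2); f0=stf(); z=.012
while z>-.004:
    z-=.0015; robot.move_l(P+[0,0,z],R,.03); f=stf()-f0; print(round(z,4),f.round(1))
    if f[2]>4 or abs(f[0])>8: break
s=robot.sense(); print(s["time"])
w,cw=snap("wrist","pics/m1.png"); sc,cs=snap("scene","pics/m2.png"); t,ct=snap("top","pics/m3.png")
u,v=proj(cs,[P])[0].astype(int)
cv2.imwrite("pics/p10.png",np.hstack([cv2.resize(w,(400,400)),cv2.resize(sc[v-60:v+90,u-75:u+75],(400,400),interpolation=cv2.INTER_CUBIC)])[:,:,::-1])
c=cw
print("prop pred",proj(c,[st(.0118,.031,.093),st(.0167,.031,.093)]).round(1).tolist())
o=lambda h:(h[:,:,0]>3)&(h[:,:,0]<18)&(h[:,:,1]>150)&(h[:,:,2]>80)
print([b for b in blobs(w,o,10)])
m=navy(cv2.cvtColor(w,cv2.COLOR_RGB2HSV).astype(int)); print([np.flatnonzero(m[v])[[0,-1]].tolist() for v in (80,180,200)])
```

```text
0.0105 [ 1.2  0.5 -0.1]
0.009 [-0.2  1.  -0.1]
0.0075 [-0.1  0.4 -0.2]
0.006 [ 0.   1.4 -0.1]
0.0045 [ 1.1  1.  -0.8]
0.003 [ 1.   1.2 -0.8]
0.0015 [ 0.3 -0.3 -1. ]
0.0 [1.7 0.3 2.5]
-0.0015 [ 1.6  2.6 13.3]
44.225
prop pred [[280.3, 191.7], [287.8, 192.2]]
[(np.int32(292), [256.6, 143.4], [252, 129, 10, 31]), (np.int32(283), [286.5, 214.7], [284, 190, 6, 51]), (np.int32(54), [113.8, 352.5], [111, 344, 6, 17]), (np.int32(12), [425.0, 356.2], [424, 353, 4, 8]), (np.int32(20), [72.4, 361.6], [67, 358, 11, 9]), (np.int32(12), [81.0, 361.2], [78, 358, 6, 7]), (np.int32(10), [104.2, 362.4], [102, 360, 6, 6]), (np.int32(10), [81.7, 368.3], [79, 365, 6, 8]), (np.int32(12), [423.1, 371.9], [420, 370, 7, 5]), (np.int32(10), [435.8, 372.7], [434, 371, 6, 5]), (np.int32(10), [443.1, 373.0], [441, 372, 5, 4])]Traceback (most recent call last):
  File "<stdin>", line 15, in <module>
IndexError: index 0 is out of bounds for axis 0 with size 0
```

Contact came right at the predicted height, and the +y lip is visible in front of the tablet at (257,143). I'll release gently and retreat along the tool axis.

Run:
```python
from h import *
P=np.load("place2.npy"); R=toolR(tabR(SP[2],.28))
robot.move_l(P,R,.03)
for o_ in (.13,.17,.30): claw.command_gripper(o_,5); 
robot.pause(.3); print((stf()).round(1),robot.sense()["grasp_force"])
a=robot.sense()["ee_pos"]
robot.move_l(np.array(a)-.13*R[:,2],R,.12)
robot.move_l(np.array(a)-.13*R[:,2]+[-.06,-.02,.10],R,.2)
w,cw=snap("wrist","pics/n1.png"); sc,cs=snap("scene","pics/n2.png"); t,ct=snap("top","pics/n3.png")
u,v=proj(cs,[P])[0].astype(int)
cv2.imwrite("pics/p10.png",np.hstack([cv2.resize(w,(400,400)),cv2.resize(sc[v-60:v+90,u-75:u+75],(400,400),interpolation=cv2.INTER_CUBIC)])[:,:,::-1])
C=st(-.012,0,.012); 
for lean in (.28,.33):
  T=tabR(SP[2],lean); print(lean,[[(proj(c,[C+T@np.array([-.01,y,.14]) for y in (-.1075,.1075)])).round(0).tolist()] for c in (cw,cs)], "tile org",u-75,v-60)
print(robot.sense()["time"])
```

```text
[0.5 0.1 0.3] 0.0
0.28 [[[[342.0, 272.0], [353.0, 80.0]]], [[[199.0, 328.0], [248.0, 250.0]]]] tile org 150 231
0.33 [[[[348.0, 272.0], [359.0, 80.0]]], [[[201.0, 329.0], [251.0, 252.0]]]] tile org 150 231
48.125
```

View pics/p10.png

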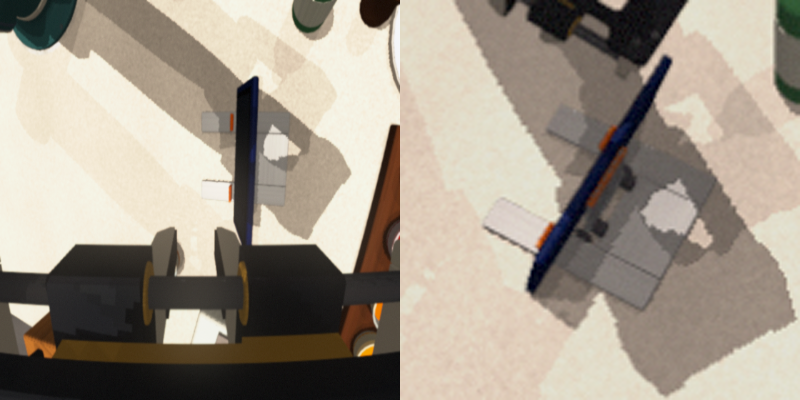

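The tablet rests on the stand behind both lips (seen at (232,122) and (230,190)) and leans on the prop. Its ends match the prediction to a few pixels, so I'm handing in.

```bash
python3 -c "
from bench import robot
print(robot.hand_in())"
```

```text
the job is handed in; nothing more can be done
None
```

The job is handed in, but no verdict came back: in the last pictures the prop looks fully open and the navy-blue tablet rests centred and square on the stand, behind both lips, leaning on the prop and let go, at about 48 of the 72 s.

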